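# Gauge a blind socket and fit the post that comes out level

## Task

On the tattoo station the middle post of the three-post rest is missing, and its blind socket has an unknown depth. Take the depth rod from its stand, feel gently for the bottom of the socket with it and put it back in its stand; then take from the white rack the one post whose top will come out nearest to level with the two fixed posts and seat it gently on the bottom of the socket. Leave the other three posts in the rack, do not press hard on the rest, and do not knock the ink bottle, the jar or the tape roll about.

Things in the scene. Friction and masses are not known exactly. Their poses are not given: they have to be found in the camera images.
- rest: Three-post rest: aluminium block fixed to the table, 64 (its x) x 150 (its y) x 76 mm high, origin under its centre. Two steel posts, 16 mm thick, are fixed on it at y = -55 and +55 mm and stand 45 mm above its top face. In the middle of the top is the socket, a blind upright hole.
- socket (a point): Centre of the socket's mouth, in the block's top face (76 mm above the table), axes as the rest's. The hole is 18 mm in diameter with a 3 mm chamfer at the mouth; a flat, stiff stop inside, set differently each time, makes it anything from 23 to 61 mm deep. A post of length L stands L minus this depth above the top face.
- rack: White plastic post rack fixed to the table, 200 (its x) x 60 x 30 mm high, origin under its centre; four 19 mm holes at x = -72, -24, +24 and +72 mm, 20 mm deep (hole floor 10 mm above the table), each with a post standing in it, in any order.
- stand: Grey plastic rod stand fixed to the table, 70 x 70 x 60 mm high, origin under its centre; one central upright 13 mm hole, 50 mm deep (hole floor 10 mm above the table), 2 mm chamfer.
- rod: Depth rod, loose, standing in its stand: steel shaft 10 mm thick and 95 mm long with a white, black-ringed handle 18 mm thick and 45 mm long on top (140 mm in all, 55 to 115 g). Origin at the centre of its flat lower tip, z up along it to the handle.
- rod_tip (a point): The same point: centre of the rod's lower tip.
- post_72: Plain steel post, loose, upright in the rack: 16 mm thick, 72 mm long, chamfered foot, 35 to 100 g. Origin at the centre of its foot, z up along it.
- post_72_top (a point): Centre of this post's flat top, 72 mm above its foot.
- post_82: Plain steel post, loose, upright in the rack: 16 mm thick, 82 mm long, chamfered foot, 35 to 100 g. Origin at the centre of its foot, z up along it.
- post_82_top (a point): Centre of this post's flat top, 82 mm above its foot.
- post_92: Plain steel post, loose, upright in the rack: 16 mm thick, 92 mm long, chamfered foot, 35 to 100 g. Origin at the centre of its foot, z up along it.
- post_92_top (a point): Centre of this post's flat top, 92 mm above its foot.
- post_102: Plain steel post, loose, upright in the rack: 16 mm thick, 102 mm long, chamfered foot, 35 to 100 g. Origin at the centre of its foot, z up along it.
- post_102_top (a point): Centre of this post's flat top, 102 mm above its foot.
- ink_bottle: Bystander: small amber ink bottle, 34 mm thick, 85 mm tall, origin under its centre.
- jar: Bystander: white jar, 60 mm thick, 45 mm tall, origin under its centre.
- tape: Bystander: roll of brown tape, 100 mm across, 50 mm tall, origin under its centre.

How it is judged (in metres and radians):
On the way, in this order (a step that is already met when the one before it is completed fails the run):
1. the held rod's tip is in the socket, at least 20 mm below its mouth, and touches (contact force between the fingers and rod above 1 N and horizontal distance between rod_tip and socket below 0.009 m and z of rod_tip in the frame of socket below -0.02 m and contact force between rod and rest above 0.5 N), for 0.04 s.
2. the rod stands in its stand again, let go (horizontal distance between rod_tip and stand below 0.008 m and height (world z) of rod_tip below 0.02 m and angle between rod's own z axis and vertical below 0.15 rad and contact force between the fingers and rod below 0.1 N), for 0.2 s.
At the end, for the whole second after the job is handed in: One post upright (0.12 rad) and at rest in the socket, within 4 mm of its axis, top 45 mm above the block within 7.5 mm; the other three upright in the rack, within 20 mm of their starts; the rod upright (0.15 rad) in its stand, tip within 8 mm of its axis and below 20 mm (horizontal distance between rod_tip and stand below 0.008 m and height (world z) of rod_tip below 0.02 m and angle between rod's own z axis and vertical below 0.15 rad and ((horizontal distance between post_72 and socket below 0.004 m and angle between post_72's own z axis and vertical below 0.12 rad and z of post_72_top in the frame of socket between 0.0375 and 0.0525 m and linear speed of post_72 below 0.02 m/s and distance of each of post_82, post_92, post_102 from where it was at the start of the episode below 0.02 m and angle between each of post_82, post_92, post_102's own z axis and vertical below 0.15 rad) or (horizontal distance between post_82 and socket below 0.004 m and angle between post_82's own z axis and vertical below 0.12 rad and z of post_82_top in the frame of socket between 0.0375 and 0.0525 m and linear speed of post_82 below 0.02 m/s and distance of each of post_72, post_92, post_102 from where it was at the start of the episode below 0.02 m and angle between each of post_72, post_92, post_102's own z axis and vertical below 0.15 rad) or (horizontal distance between post_92 and socket below 0.004 m and angle between post_92's own z axis and vertical below 0.12 rad and z of post_92_top in the frame of socket between 0.0375 and 0.0525 m and linear speed of post_92 below 0.02 m/s and distance of each of post_72, post_82, post_102 from where it was at the start of the episode below 0.02 m and angle between each of post_72, post_82, post_102's own z axis and vertical below 0.15 rad) or (horizontal distance between post_102 and socket below 0.004 m and angle between post_102's own z axis and vertical below 0.12 rad and z of post_102_top in the frame of socket between 0.0375 and 0.0525 m and linear speed of post_102 below 0.02 m/s and distance of each of post_72, post_82, post_92 from where it was at the start of the episode below 0.02 m and angle between each of post_72, post_82, post_92's own z axis and vertical below 0.15 rad))); the robot touches nothing.
It fails at once if the rod is pressed on the rest with more than 35 N (contact force between rod and rest above 35 N).
It fails at once if a post is pressed on the rest with more than 35 N (contact force between any of post_72, post_82, post_92, post_102 and rest above 35 N).
It fails at once if the ink bottle, the jar or the tape roll is moved by more than 30 mm (distance of any of ink_bottle, jar, tape from where it was at the start of the episode above 0.03 m).
It also fails if it takes over 67 s, if anything falls off the work surface, if the arm or the gripper's body presses on something with over 40 N, if the wrist force passes 120 N, or if a joint passes its speed limit or range.

## Robot

A 6-joint arm with a two-finger parallel gripper is mounted at the origin on the work surface. World frame = base frame: x ahead of the robot, y to its left, z up, the work surface at z = 0. Lengths are in m, angles in degrees, forces in N, time in s.
With the tool pointing down it reaches from about 0.35 to 0.875 m from the base axis. Payload 4.2 kg.
Tool frame: the origin (TCP) lies on the centre line of the jaws, within the pads' length; the fingertips stand 19 mm ahead of it and the grasp point (between the pads) is the TCP; z points along the fingers, y is the line along which they close (so a half turn about z gives the same grasp; the last joint's range is limited). The gripper opens to 87 mm and grips with 3 to 60 N. Pads are 19 mm wide; open, the fingers measure 117 mm over their backs; the gripper's body (75 mm by 190 mm) begins 51 mm behind the grasp point.
Start: joints at [-48.724, 22.042, 0.453, 0, -68.411, -14.817], TCP at [0.278, -0.56, 0.242] pointing down, gripper open.
Joint ranges: [-179.83, 179.83], [-69.29, 118.12], [-61.27, 80.66], [-181.25, 117.63], [-171.15, -9.14], [-177.46, 177.46]. Speed limits (degrees/s): [159.86, 159.86, 180, 180, 180, 180].

## Interface

Orientations are given as a 3x3 rotation matrix whose columns are the frame's x, y, z axes.
In Python, from station import sense, capture, finish_job, search_frame, masks_of gives the robot as it stands.
- The arm moves only by the tool drive_tool, never from a script. Its argument "rows" is a list of rows, each a list of 7 numbers: the opening in per cent of the stroke, from 0 (shut) to 100 (fully open), then the shift along the world's x, y, z in mm, then the turn, a rotation vector about the world's x, y, z in rad. In form: [[fingers, dx, dy, dz, wx, wy, wz], ...]. A call has 1 to 5 rows; each row shifts and turns the commanded pose from where the row before left it; what a row does not reach is not made up. A row lasts 1/12 s, in which the tool goes at most 41.7 mm and 7.16 degrees, less where a joint would pass 70% of its speed; a pose out of reach is approached as far as the arm can. A call is refused whole if a number of a shift passes 41.7 or a number of a turn 0.125, either way. A call with a gripper value outside its range is refused whole. The fingers move at their own pace and stop on an object; the grip force is fixed at half the most. Time passes only in rows, so rows that do not move let the fingers close. It gives the time, the measured TCP pose, the force, the opening and the grip force at its end, in the units of the state.
- sense(): the state, without advancing time (a new reading comes with each control period).
- capture(name): name is "scene" or "top" or "wrist"; returns a dict with "frame" (400x640x3 uint8, red, green, blue), "z_map" (400x640 float32, m along the optical axis (not along the pixel's ray), 0 where there is no reading), "fx", "fy", "cx", "cy" (pixels), "R" (3x3) and "t" (3): a world point X has camera coordinates R X + t; the wrist camera has in their place "T_tool_cam" (4x4, takes a point from camera to tool coordinates, whose origin is the TCP and whose axes are the flange's). Camera axes: x right, y down, z forward; pixel columns grow to the right and rows downward; lengths in m; the calibration is good to about 2 mm. A picture is of the moment at which its call begins: read the wrist's pose just before it.
- finish_job(): hands the job in; it is judged then, once.
Trained networks look in a picture, given as the dict that the camera call returned (one of the last four; its "shot" number tells which), for a name from the list of things; names that differ only in an ending like _2 or _b are one class to them, and where a whole thing is asked for, a point or a joint stands for the part that bears it (a point fixed in the world has none). Each returns a list of dicts, best first, with "p" (0 to 1); they miss things now and then, are a little off and sometimes report something else, mostly with a low value. They report only what shows in the picture. A call takes as long as a camera call.
- search_frame(label, picture): "xy" ([column, row] in pixels, amid what is visible of it).
- masks_of(label, picture): "region" (400x640 bool, what is visible of it) and "xy" ([column, row] in pixels, amid what is visible of it).
The state is a dict: "time_s": time; "joints": joint angles; "joint_velocities": joint speeds; "effort": joint torques, N m; "tcp_pos": TCP position; "ee_rot": TCP orientation; "wrist_force": force on the tool from outside, world axes, zero at the start; "moment": the same for the moment, N m; "gripper_width": opening from 0.0 (shut) to 1.0 (fully open); "gripper_force": force on a finger pad.
Only numpy, scipy, OpenCV 4.12 (cv2) and the standard library are available. Lean on these libraries where they do the work, as an engineer would, in place of code of your own. Each camera call takes 0.05 s, during which the arm holds its last target. There are 200 camera calls.

## Working session

There is one attempt and no reset: what is moved stays moved. The work goes in short steps, Python scripts to look and compute and a tool call to move; the robot and the scene stay as the last step left them, time stands still between calls to the robot, and variables do not carry over. Pictures are saved under pics/ and viewed, at most 10 in all, crops included, and the job is handed in when it is done.

Besides the shell and the picture viewer there is one more tool, called after "Emit:" as name(argument=value, ...), one argument or row to a line, values as JSON. drive_tool: Moves the arm, as the interface text tells. Its arguments: {"type":"object","properties":{"rows":{"type":"array"}},"required":["rows"]}

```bash
mkdir -p pics; cat > h.py <<'E'
import numpy as np, cv2
from station import sense, capture, finish_job, search_frame, masks_of
def cloud(p):
    z=p["z_map"];v,u=np.mgrid[0:400,0:640]
    c=np.stack([(u-p["cx"])/p["fx"]*z,(v-p["cy"])/p["fy"]*z,z],-1)
    if "R" in p: w=(c-np.array(p["t"]))@np.array(p["R"])
    else:
        T=np.array(p["T_tool_cam"]);w=c@T[:3,:3].T+T[:3,3]
        s=p["state"];w=w@np.array(s["ee_rot"]).T+np.array(s["tcp_pos"])
    w[z<=0]=np.nan
    return w
def cap(n):
    s=sense();p=capture(n);p["state"]=s;return p
def save(p,f): cv2.imwrite("pics/"+f,p["frame"][:,:,::-1])
E
python3 - <<'E'
from h import *
for n in ("top","scene"):
    p=cap(n);save(p,n+"0.png");w=cloud(p)
    for l in ["rest","socket","rack","stand","rod","post_72","post_102","ink_bottle","jar","tape"]:
        try: ms=masks_of(l,p)
        except Exception as e: print(n,l,e);continue
        for m in ms[:4]:
            q=w[m["region"]];q=q[~np.isnan(q[:,0])]
            if len(q): 
                top=q[q[:,2]>np.percentile(q[:,2],98)-.004]
                print(n,l,round(m["p"],2),np.round(m["xy"]),"n",len(q),"med",np.round(np.median(q,0),3),"top",np.round(top.mean(0),3),len(top))
s=sense();print(s["ee_rot"],s["tcp_pos"],s["time_s"],s["wrist_force"])
E
```

```text
top rest 0.74 [330. 202.] n 1738 med [ 0.56  -0.001  0.077] top [ 0.565 -0.001  0.122] 66
top socket 0.92 [329. 205.] n 1779 med [ 0.56  -0.     0.077] top [ 0.565 -0.001  0.122] 66
top rack 0.76 [212. 243.] n 1767 med [0.473 0.295 0.031] top [0.473 0.301 0.059] 75
top stand 0.81 [437. 260.] n 824 med [ 0.427 -0.259  0.06 ] top [ 0.431 -0.263  0.065] 225
top stand 0.57 [214. 211.] n 91 med [0.545 0.284 0.091] top [0.547 0.287 0.116] 15
top rod 0.57 [209. 228.] n 72 med [0.499 0.292 0.086] top [0.499 0.294 0.096] 11
top rod 0.4 [444. 253.] n 79 med [ 0.43  -0.262  0.147] top [ 0.43  -0.264  0.153] 16
top post_72 0.66 [212. 208.] n 107 med [0.545 0.285 0.085] top [0.547 0.287 0.116] 17
top post_72 0.61 [209. 251.] n 58 med [0.452 0.3   0.079] top [0.453 0.304 0.086] 15
top post_72 0.61 [208. 227.] n 74 med [0.499 0.293 0.086] top [0.498 0.295 0.096] 12
top post_102 0.66 [212. 208.] n 107 med [0.545 0.285 0.085] top [0.547 0.287 0.116] 17
top post_102 0.61 [209. 251.] n 58 med [0.452 0.3   0.079] top [0.453 0.304 0.086] 15
top post_102 0.61 [208. 227.] n 74 med [0.499 0.293 0.086] top [
[... 1409 characters left out ...]
op [0.455 0.303 0.083] 29
scene ink_bottle 0.7 [421. 169.] n 382 med [0.38  0.132 0.046] top [0.372 0.131 0.084] 38
scene ink_bottle 0.6 [486. 210.] n 95 med [0.458 0.304 0.074] top [0.454 0.303 0.083] 30
scene jar 0.83 [325. 151.] n 502 med [ 0.393 -0.104  0.04 ] top [ 0.381 -0.108  0.045] 211
scene tape 0.82 [382. 318.] n 1936 med [0.784 0.182 0.047] top [0.782 0.181 0.05 ] 842
scene tape 0.47 [487. 213.] n 96 med [0.458 0.304 0.072] top [0.457 0.303 0.083] 28
[[-8.95271432e-01 -4.45521114e-01  1.40443906e-06]
 [-4.45521113e-01  8.95271432e-01 -2.30609909e-05]
 [ 9.01680416e-06 -2.12715536e-05 -1.00000000e+00]] [ 0.27848013 -0.55951785  0.24156834] 1.1 [-0.01503124  0.41113584 -0.4966423 ]
```

View pics/top0.png

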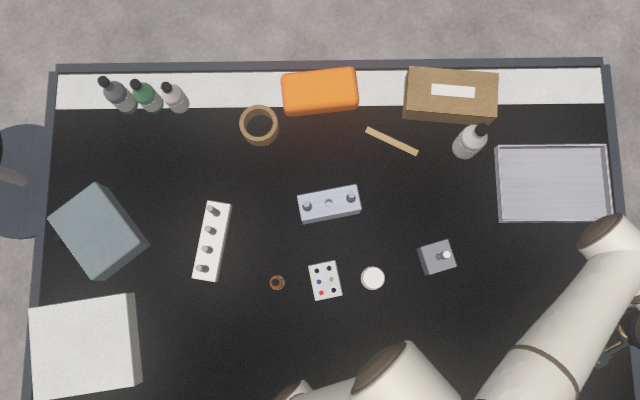

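```bash
python3 - <<'E'
from h import *
for n in ("top","scene"):
    p=cap(n);w=cloud(p)
    def sl(name,x,y,r,z0,z1):
        m=(np.abs(w[...,0]-x)<r)&(np.abs(w[...,1]-y)<r)&(w[...,2]>z0)&(w[...,2]<z1)
        q=w[m]
        if len(q)>3:
            c,sz,a=cv2.minAreaRect(q[:,:2].astype(np.float32)*1000)
            print(n,name,len(q),"mean",np.round(q.mean(0),4),"rect",np.round(c,1),np.round(sz,1),round(a,1))
    sl("rod",.43,-.262,.03,.142,.17)
    sl("stand",.43,-.262,.06,.055,.066)
    sl("rest",.565,0,.1,.071,.081)
    sl("postL",.565,.055,.025,.116,.126)
    sl("postR",.565,-.055,.025,.116,.126)
    for x,y,t in ((.407,.312,.102),(.453,.303,.082),(.499,.294,.092),(.547,.287,.112)): sl("p",x,y,.02,t-.005,t+.005)
    sl("rack",.477,.297,.13,.026,.035)
E
```

```text
top rod 53 mean [ 0.4308 -0.2649  0.15  ] rect [ 431.  -264.9] [16.2 16.6] 42.6
top stand 716 mean [ 0.4304 -0.2633  0.0607] rect [ 431.2 -265.5] [69.9 71.6] 16.1
top rest 1320 mean [5.649e-01 4.000e-04 7.680e-02] rect [565.4   1. ] [ 65.6 150.1] 10.9
top postL 34 mean [0.5546 0.055  0.122 ] rect [555.   54.8] [13.  14.5] 2.3
top postR 33 mean [ 0.5751 -0.0527  0.1215] rect [575.  -53.1] [13.8 13.8] 48.0
top p 35 mean [0.406  0.3121 0.1022] rect [405.8 312.4] [11.9 15.2] 0.2
top p 32 mean [0.4532 0.3042 0.083 ] rect [453.8 305.3] [14.6 13.9] 59.8
top p 36 mean [0.5002 0.2961 0.0923] rect [500.2 295.7] [16.3 12.6] 89.7
top p 36 mean [0.5467 0.288  0.1122] rect [547.1 288.3] [15.8 13.8] 46.1
top rack 1439 mean [0.4755 0.2988 0.0309] rect [477.3 300.3] [ 61.8 200.2] 80.3
scene rod 49 mean [ 0.432  -0.2657  0.1479] rect [ 430.7 -265.8] [16.9 18.6] 88.7
scene stand 543 mean [ 0.4325 -0.2651  0.0599] rect [ 430.  -267.3] [75.2 71.4] 15.5
scene rest 1488 mean [0.568  0.0016 0.0759] rect [564.2  -0.7] [ 67.3 150.6] 10.9
scene postL 46 mean [0.555  0.054  0.1201] rect [553.7  53.7] [15.9 14.6] 3.1
scene postR 45 mean [ 0.5752 -0.0541  0.1202] rect [575.  -54.6] [15.5 14.8] 57.4
scene p 49 mean [0.4068 0.311  0.1016] rect [405.9 310.9] [16.3 15.1] 28.9
scene p 49 mean [0.4542 0.3033 0.0812] rect [453.4 302.9] [14.8 15.4] 61.5
scene p 50 mean [0.5012 0.2949 0.0916] rect [500.1 295. ] [15.  15.6] 73.3
scene p 55 mean [0.5486 0.2867 0.1113] rect [547.3 286.4] [14.7 16.5] 51.5
scene rack 1592 mean [0.4873 0.2983 0.0302] rect [475.9 299. ] [ 60.2 204.5] 80.2
```

The top view shows the rest at (330,203), the rack at (212,243), the rod in its stand at (445,255), and the bottle, jar and tape clear of the straight paths. I'm moving over the rod with the gripper turned to the rest's x direction.

Emit:
drive_tool(
  rows=[
    [100,15.3,29.5,0,0,0,0.125],
    [100,15.3,29.5,0,0,0,0.125],
    [100,15.3,29.5,0,0,0,0.125],
    [100,15.3,29.5,0,0,0,0.125],
    [100,15.3,29.5,0,0,0,0.125],
  ],
)

```text
time_s: 1.62
tcp_pos: [0.3554, -0.4107, 0.2416]
ee_rot: [[-0.46, -0.888, 0.0], [-0.888, 0.46, -0.0], [0.0, -0.0, -1.0]]
wrist_force: [0.2, 0.3, 0.0]
gripper_width: 0.997
gripper_force: 0.0
```

Emit:
drive_tool(
  rows=[
    [100,15.3,29.5,0,0,0,0.125],
    [100,15.3,29.5,0,0,0,0.125],
    [100,15.3,29.5,0,0,0,0.125],
    [100,15.3,29.5,0,0,0,0.125],
    [100,15.3,29.5,0,0,0,0.125],
  ],
)

```text
time_s: 2.03
tcp_pos: [0.432, -0.263, 0.2419]
ee_rot: [[0.147, -0.989, 0.001], [-0.989, -0.147, -0.0], [0.0, -0.001, -1.0]]
wrist_force: [0.8, 0.1, -0.3]
gripper_width: 0.998
gripper_force: 0.0
```

Emit:
drive_tool(
  rows=[
    [100,0,0,0,0,0,0.045],
    [100,0,0,0,0,0,0],
    [100,0,0,0,0,0,0],
  ],
)

```text
time_s: 2.28
tcp_pos: [0.4316, -0.2643, 0.2417]
ee_rot: [[0.184, -0.983, 0.0], [-0.983, -0.184, -0.0], [0.0, -0.0, -1.0]]
wrist_force: [-0.1, -0.5, -0.4]
gripper_width: 0.999
gripper_force: 0.0
```

```bash
python3 - <<'E'
from h import *
p=cap("wrist");save(p,"w1.png");s=p["state"];print(s["tcp_pos"],s["ee_rot"],s["joints"]);w=cloud(p)
m=(w[...,2]>.143)&(w[...,2]<.16)&(abs(w[...,0]-.43)<.04)&(abs(w[...,1]+.265)<.04)
q=w[m];print(len(q),q.mean(0)*1000 if len(q) else 0, cv2.minEnclosingCircle(q[:,:2].astype(np.float32)*1000) if len(q) else 0)
m=(w[...,2]>.055)&(w[...,2]<.064)&(abs(w[...,0]-.43)<.06)&(abs(w[...,1]+.265)<.06)
q=w[m];print(len(q),cv2.minAreaRect(q[:,:2].astype(np.float32)*1000) if len(q) else 0)
E
```

```text
[ 0.43159995 -0.26429077  0.24166738] [[ 1.84340766e-01 -9.82862387e-01  1.01345379e-04]
 [-9.82862381e-01 -1.84340779e-01 -1.33537833e-04]
 [ 1.49931400e-04 -7.49920942e-05 -9.99999986e-01]] [-1.30712904e+01  1.04132109e+01 -1.59165383e+01  6.85077120e-03
 -6.36628643e+01  2.36909519e+01]
485 [ 430.71339751 -267.85364969  149.13594816] ((430.38275146484375, -267.1093444824219), 9.018868446350098)
4403 ((430.58563232421875, -266.4652099609375), (69.96327209472656, 70.37773132324219), 16.14478302001953)
```

Emit:
drive_tool(
  rows=[
    [100,-1,-2,-30,0,0,0],
    [100,0,0,-35,0,0,0],
    [100,0,0,-30,0,0,0],
    [100,0,0,-17,0,0,0],
    [60,0,0,0,0,0,0],
  ],
)

```text
time_s: 2.75
tcp_pos: [0.4271, -0.2666, 0.1256]
ee_rot: [[0.181, -0.983, -0.009], [-0.983, -0.181, 0.003], [-0.005, 0.008, -1.0]]
wrist_force: [-0.4, -1.2, 0.3]
gripper_width: 0.976
gripper_force: 0.0
```

Emit:
drive_tool(
  rows=[
    [0,0,0,0,0,0,0],
    [0,0,0,0,0,0,0],
    [0,0,0,0,0,0,0],
    [0,0,0,0,0,0,0],
    [0,0,0,0,0,0,0],
  ],
)

```text
time_s: 3.17
tcp_pos: [0.4311, -0.2667, 0.1307]
ee_rot: [[0.185, -0.983, 0.002], [-0.983, -0.185, -0.001], [0.001, -0.002, -1.0]]
wrist_force: [-0.2, 0.3, -0.4]
gripper_width: 0.63
gripper_force: 0.0
```

Emit:
drive_tool(
  rows=[
    [0,0,0,0,0,0,0],
    [0,0,0,0,0,0,0],
    [0,0,0,0,0,0,0],
    [0,0,0,0,0,0,0],
    [0,0,0,0,0,0,0],
  ],
)

```text
time_s: 3.58
tcp_pos: [0.4305, -0.2665, 0.1295]
ee_rot: [[0.185, -0.983, -0.0], [-0.983, -0.185, 0.0], [-0.0, 0.0, -1.0]]
wrist_force: [-0.6, -0.6, 0.7]
gripper_width: 0.247
gripper_force: 0.0
```

Emit:
drive_tool(
  rows=[
    [0,0,0,0,0,0,0],
    [0,0,0,0,0,0,0],
    [0,0,0,0,0,0,0],
    [0,0,0,0,0,0,0],
    [0,0,0,0,0,0,0],
  ],
)

```text
time_s: 4.0
tcp_pos: [0.4305, -0.2665, 0.1295]
ee_rot: [[0.185, -0.983, -0.0], [-0.983, -0.185, 0.0], [-0.0, 0.0, -1.0]]
wrist_force: [0.2, -0.8, -0.6]
gripper_width: 0.196
gripper_force: 30.0
```

```bash
python3 - <<'E'
from h import *
s=sense();print(s["tcp_pos"],s["wrist_force"],s["gripper_width"],s["gripper_force"])
p=cap("scene");w=cloud(p)
E
```

```text
[ 0.43045445 -0.26651207  0.12951258] [ 0.21985677 -0.78462704 -0.60602763] 0.19567643024426784 29.992526974529028
```

Emit:
drive_tool(
  rows=[
    [0,0,0,10,0,0,0],
    [0,0,0,20,0,0,0],
    [0,0,0,30,0,0,0],
    [0,0,0,30,0,0,0],
    [0,0,0,25,0,0,0],
  ],
)

```text
time_s: 4.47
tcp_pos: [0.4307, -0.2667, 0.2474]
ee_rot: [[0.185, -0.983, 0.002], [-0.983, -0.185, -0.001], [0.001, -0.002, -1.0]]
wrist_force: [1.4, -1.0, -0.0]
gripper_width: 0.198
gripper_force: 30.0
```

Emit:
drive_tool(
  rows=[
    [0,0,0,15,0,0,0],
    [0,0,0,0,0,0,0],
    [0,0,0,0,0,0,0],
    [0,0,0,0,0,0,0],
  ],
)

```text
time_s: 4.8
tcp_pos: [0.4297, -0.2661, 0.2586]
ee_rot: [[0.185, -0.983, -0.002], [-0.983, -0.185, 0.001], [-0.001, 0.001, -1.0]]
wrist_force: [0.8, -0.5, -0.5]
gripper_width: 0.201
gripper_force: 30.0
```

Emit:
drive_tool(
  rows=[
    [0,13.5,26.7,0,0,0,0],
    [0,13.5,26.7,0,0,0,0],
    [0,13.5,26.7,0,0,0,0],
    [0,13.5,26.7,0,0,0,0],
    [0,13.5,26.7,0,0,0,0],
  ],
)

```text
time_s: 5.22
tcp_pos: [0.4976, -0.1317, 0.2579]
ee_rot: [[0.185, -0.983, -0.004], [-0.983, -0.185, 0.0], [-0.001, 0.003, -1.0]]
wrist_force: [0.9, -0.5, -1.3]
gripper_width: 0.198
gripper_force: 30.0
```

Emit:
drive_tool(
  rows=[
    [0,13.5,26.7,0,0,0,0],
    [0,13.5,26.7,0,0,0,0],
    [0,13.5,26.7,0,0,0,0],
    [0,13.5,26.7,0,0,0,0],
    [0,13,26.7,0,0,0,0],
  ],
)

```text
time_s: 5.63
tcp_pos: [0.5647, 0.0018, 0.2576]
ee_rot: [[0.185, -0.983, -0.004], [-0.983, -0.185, -0.001], [0.0, 0.004, -1.0]]
wrist_force: [0.5, -0.5, -0.2]
gripper_width: 0.198
gripper_force: 30.0
```

Emit:
drive_tool(
  rows=[
    [0,0,0,0,0,0,0],
    [0,0,0,0,0,0,0],
    [0,0,0,0,0,0,0],
    [0,0,0,0,0,0,0],
  ],
)

```text
time_s: 5.97
tcp_pos: [0.5643, -0.0003, 0.2588]
ee_rot: [[0.184, -0.983, -0.002], [-0.983, -0.184, -0.0], [0.0, 0.002, -1.0]]
wrist_force: [-0.1, -0.0, -0.9]
gripper_width: 0.199
gripper_force: 30.0
```

```bash
python3 - <<'E'
from h import *
p=cap("wrist");save(p,"w2.png");s=p["state"];print(s["tcp_pos"],s["wrist_force"]);w=cloud(p)
print(np.round(p["T_tool_cam"],3).tolist())
def rc(m): 
    q=w[m];print(len(q),q.mean(0)*1000 if len(q) else 0, cv2.minAreaRect(q[:,:2].astype(np.float32)*1000) if len(q) else 0)
near=(abs(w[...,0]-.565)<.1)&(abs(w[...,1])<.1)
rc(near&(w[...,2]>.071)&(w[...,2]<.08))
for x,y in((.555,.054),(.575,-.054)): rc((np.hypot(w[...,0]-x,w[...,1]-y)<.02)&(w[...,2]>.114)&(w[...,2]<.127))
rc((np.hypot(w[...,0]-s["tcp_pos"][0],w[...,1]-s["tcp_pos"][1])<.03)&(w[...,2]>.12)&(w[...,2]<.22))
print([(m["p"],m["xy"]) for m in search_frame("socket",p)][:3],[(m["p"],m["xy"]) for m in search_frame("rod_tip",p)][:3])
p=cap("scene");w=cloud(p);t=s["tcp_pos"]
q=w[(np.hypot(w[...,0]-t[0],w[...,1]-t[1])<.02)&(w[...,2]>.125)&(w[...,2]<.225)]
print(len(q))
for a in np.arange(.125,.225,.01):
    r=q[(q[:,2]>=a)&(q[:,2]<a+.01)]
    if len(r): print(round(a,3),len(r),np.round(r.mean(0)*1000,1),np.ptp(r[:,1])*1000)
print(q[:,2].min())
E
```

```text
[ 5.64252824e-01 -2.88044232e-04  2.58759689e-01] [-0.14270106 -0.00572779 -0.94811868]
[[-0.0, -0.956, -0.292, 0.079], [1.0, 0.0, -0.001, -0.0], [0.001, -0.292, 0.956, -0.143], [0.0, 0.0, 0.0, 1.0]]
8029 [567.5386314  -12.11146337  75.85255574] ((565.3800659179688, -0.8224563598632812), (64.09196472167969, 147.67454528808594), 10.647610664367676)
0 0 0
309 [575.3528055  -54.0652523  120.58341701] ((575.6433715820312, -53.88508224487305), (15.220010757446289, 15.010309219360352), 11.307321548461914)
553 [565.3490342   -4.29463995 186.53001442] ((565.4462890625, -3.1096410751342773), (9.994319915771484, 5.680501937866211), 15.719769477844238)
[(0.97, [320.5, 164.6])] [(0.65, [319.5, 255.4])]
148
0.135 8 [566.2  -0.6 142.6] 7.142578521638916
0.145 15 [5.673e+02 2.000e-01 1.507e+02] 7.541006463587999
0.155 17 [ 5.675e+02 -2.000e-01  1.602e+02] 7.928276200218078
0.165 18 [5.677e+02 2.000e-01 1.706e+02] 8.514082985466763
0.175 18 [ 5.674e+02 -5.000e-01  1.803e+02] 9.19706211049338
0.185 15 [ 5.678e+02 -2.000e-01  1.901e+02] 8.372086892150024
0.195 20 [ 5.680e+02 -3.000e-01  1.999e+02] 8.319201519411772
0.205 20 [567.6  -0.6 210.2] 8.283132547408842
0.215 17 [567.8  -0.6 220.4] 8.111261393664169
0.13998183120595362
```

View pics/w2.png

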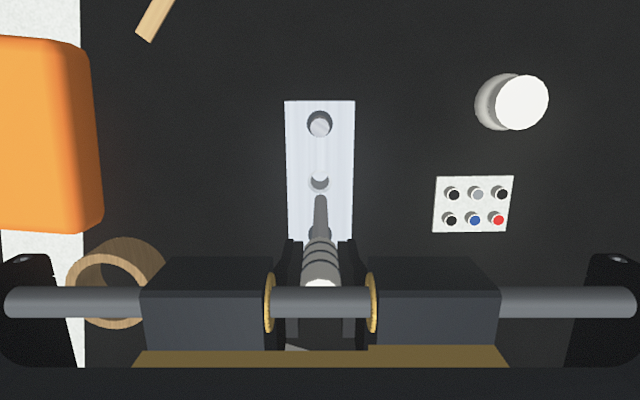

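The picture shows the rest, with its right post at (320,125) and the socket mouth at (320,182), and the rod hangs in line with it. I'll slide the camera over the socket to get a rough depth reading before feeling for the bottom.

Emit:
drive_tool(
  rows=[
    [0,-3,16,5,0,0,0],
    [0,-4,20,5,0,0,0],
    [0,-4,20,0,0,0,0],
    [0,-4,22,0,0,0,0],
    [0,0,0,0,0,0,0],
  ],
)

```text
time_s: 6.58
tcp_pos: [0.5495, 0.0806, 0.2699]
ee_rot: [[0.187, -0.982, 0.001], [-0.982, -0.187, 0.001], [-0.001, -0.001, -1.0]]
wrist_force: [-0.4, 0.6, -0.9]
gripper_width: 0.2
gripper_force: 30.0
```

Emit:
drive_tool(
  rows=[
    [0,0,0,0,0,0,0],
    [0,0,0,0,0,0,0],
    [0,0,0,0,0,0,0],
  ],
)

```text
time_s: 6.83
tcp_pos: [0.55, 0.0777, 0.2696]
ee_rot: [[0.184, -0.983, -0.0], [-0.983, -0.184, -0.0], [0.0, 0.0, -1.0]]
wrist_force: [-0.0, -0.3, -2.0]
gripper_width: 0.191
gripper_force: 30.0
```

```bash
python3 - <<'E'
from h import *
p=cap("wrist");save(p,"w3.png");s=p["state"];print(s["tcp_pos"],s["wrist_force"]);w=cloud(p)
d=np.hypot(w[...,0]-.5652,w[...,1]-.0)
q=w[(d<.016)];print(len(q))
h,e=np.histogram(q[:,2]*1000,bins=np.arange(-2,84,2))
for a,b in zip(h,e):
    if a: print(b,a,end="; ")
hole=w[(d<.014)&(w[...,2]<.06)];print(hole.mean(0),np.median(hole[:,2]))
near=(abs(w[...,0]-.565)<.1)&(abs(w[...,1])<.1)
print(cv2.minAreaRect(w[near&(w[...,2]>.071)&(w[...,2]<.08)][:,:2].astype(np.float32)*1000))
v,u=np.nonzero((d<.03));print(u.min(),u.max(),v.min(),v.max())
ring=(np.hypot(w[...,0]-.5652,w[...,1])<.02)&(w[...,2]>.0745); 
# hole outline: fit circle to inner non-top pixels, projected to z=.076
m=(d<.02)&(w[...,2]<.0735);vv,uu=np.nonzero(m)
T=np.array(p["T_tool_cam"]);R=np.array(s["ee_rot"]);o=R@T[:3,3]+s["tcp_pos"]
ray=np.stack([(uu-p["cx"])/p["fx"],(vv-p["cy"])/p["fy"],np.ones(len(uu))],-1)@(R@T[:3,:3]).T
pt=o+ray*((.076-o[2])/ray[:,2])[:,None]
print("mouth",cv2.minEnclosingCircle(pt[:,:2].astype(np.float32)*1000),pt.mean(0)*1000)
E
```

```text
[0.55001246 0.07767939 0.26958702] [-0.00580301 -0.25504875 -1.98167623]
961
22 3; 24 4; 26 2; 28 2; 30 1; 32 3; 34 4; 36 94; 38 131; 40 5; 42 3; 44 4; 46 3; 48 5; 50 3; 54 2; 56 3; 58 3; 60 3; 62 2; 64 2; 66 6; 68 1; 70 7; 72 109; 74 389; 76 166; 78 1; [5.65306568e-01 3.84045107e-04 3.87204061e-02] 0.038288208313090516
((565.2453002929688, 0.26513671875), (64.26206970214844, 149.11973571777344), 10.660493850708008)
288 351 62 128
mouth ((563.5629272460938, 1.7586897611618042), 12.492515563964844) [5.65165948e+02 2.49233704e-01 7.60000000e+01]
```

Depth shows the stop at z≈38, about 37.5 mm deep. I'll move back over the socket at (565.2, 0.3) and feel down.

Emit:
drive_tool(
  rows=[
    [0,3,-16,0,0,0,0],
    [0,4,-22,0,0,0,0],
    [0,4,-22,0,0,0,0],
    [0,4,-17.5,0,0,0,0],
    [0,0,0,0,0,0,0],
  ],
)

```text
time_s: 7.3
tcp_pos: [0.5653, -0.0022, 0.2694]
ee_rot: [[0.181, -0.984, -0.0], [-0.984, -0.181, -0.001], [0.001, 0.0, -1.0]]
wrist_force: [0.5, -0.0, -0.9]
gripper_width: 0.197
gripper_force: 30.0
```

Emit:
drive_tool(
  rows=[
    [0,0,0,0,0,0,0],
    [0,0,0,0,0,0,0],
    [0,0,0,-15,0,0,0],
    [0,0,0,-20,0,0,0],
    [0,0,0,-15,0,0,0],
  ],
)

```text
time_s: 7.72
tcp_pos: [0.5646, 0.0018, 0.2186]
ee_rot: [[0.186, -0.983, -0.0], [-0.983, -0.186, 0.001], [-0.001, 0.0, -1.0]]
wrist_force: [0.3, -0.6, -1.4]
gripper_width: 0.198
gripper_force: 30.0
```

Emit:
drive_tool(
  rows=[
    [0,0,0,-8,0,0,0],
    [0,0,0,-4,0,0,0],
    [0,0,0,0,0,0,0],
    [0,0,0,0,0,0,0],
    [0,0,0,0,0,0,0],
  ],
)

```text
time_s: 8.13
tcp_pos: [0.5657, 0.0013, 0.2087]
ee_rot: [[0.185, -0.983, 0.002], [-0.983, -0.185, 0.0], [0.0, -0.002, -1.0]]
wrist_force: [-0.3, -0.2, -0.1]
gripper_width: 0.196
gripper_force: 30.0
```

Emit:
drive_tool(
  rows=[
    [0,0,-0.7,-6,0,0,0],
    [0,0,0,-8,0,0,0],
    [0,0,0,-8,0,0,0],
    [0,0,0,-8,0,0,0],
    [0,0,0,-6,0,0,0],
  ],
)

```text
time_s: 8.55
tcp_pos: [0.5644, 0.0001, 0.17]
ee_rot: [[0.185, -0.983, -0.002], [-0.983, -0.185, -0.0], [-0.0, 0.002, -1.0]]
wrist_force: [0.1, 0.1, -0.3]
gripper_width: 0.197
gripper_force: 30.0
```

Emit:
drive_tool(
  rows=[
    [0,0,0,-4,0,0,0],
    [0,0,0,-2,0,0,0],
    [0,0,0,0,0,0,0],
    [0,0,0,0,0,0,0],
    [0,0,0,0,0,0,0],
  ],
)

```text
time_s: 8.97
tcp_pos: [0.5653, 0.0003, 0.166]
ee_rot: [[0.185, -0.983, 0.001], [-0.983, -0.185, 0.0], [0.0, -0.001, -1.0]]
wrist_force: [-0.6, -0.1, 0.5]
gripper_width: 0.195
gripper_force: 30.0
```

Emit:
drive_tool(
  rows=[
    [0,0,0,-1,0,0,0],
    [0,0,0,-1,0,0,0],
    [0,0,0,-1,0,0,0],
    [0,0,0,-1,0,0,0],
    [0,0,0,-1,0,0,0],
  ],
)

```text
time_s: 9.38
tcp_pos: [0.565, 0.0003, 0.1605]
ee_rot: [[0.185, -0.983, 0.0], [-0.983, -0.185, 0.0], [-0.0, -0.0, -1.0]]
wrist_force: [-0.9, 0.4, -0.4]
gripper_width: 0.197
gripper_force: 30.0
```

Emit:
drive_tool(
  rows=[
    [0,0,0,-0.5,0,0,0],
    [0,0,0,-0.5,0,0,0],
    [0,0,0,0,0,0,0],
  ],
)

```text
time_s: 9.63
tcp_pos: [0.5649, 0.0003, 0.1594]
ee_rot: [[0.185, -0.983, -0.0], [-0.983, -0.185, -0.0], [0.0, 0.0, -1.0]]
wrist_force: [0.2, 0.1, -0.7]
gripper_width: 0.2
gripper_force: 30.0
```

Emit:
drive_tool(
  rows=[
    [0,0,0,-0.5,0,0,0],
    [0,0,0,-0.5,0,0,0],
    [0,0,0,-0.5,0,0,0],
  ],
)

```text
time_s: 9.88
tcp_pos: [0.565, 0.0003, 0.158]
ee_rot: [[0.185, -0.983, 0.0], [-0.983, -0.185, 0.0], [-0.0, -0.0, -1.0]]
wrist_force: [0.5, -0.4, -0.6]
gripper_width: 0.197
gripper_force: 30.0
```

Emit:
drive_tool(
  rows=[
    [0,0,0,-0.5,0,0,0],
    [0,0,0,-0.5,0,0,0],
  ],
)

```text
time_s: 10.05
tcp_pos: [0.5652, 0.0002, 0.1578]
ee_rot: [[0.185, -0.983, 0.001], [-0.983, -0.185, -0.0], [0.0, -0.001, -1.0]]
wrist_force: [-1.8, -0.1, 5.7]
gripper_width: 0.2
gripper_force: 30.0
```

Emit:
drive_tool(
  rows=[
    [0,0,0,-0.3,0,0,0],
    [0,0,0,0,0,0,0],
    [0,0,0,0,0,0,0],
  ],
)

```text
time_s: 10.3
tcp_pos: [0.5653, 0.0003, 0.1578]
ee_rot: [[0.185, -0.983, 0.001], [-0.983, -0.185, -0.0], [0.0, -0.001, -1.0]]
wrist_force: [-1.7, 0.3, 5.5]
gripper_width: 0.197
gripper_force: 30.0
```

Firm contact at TCP z 157.8 gives a depth of about 37.7 mm, so the 82 post is the one (its top comes out about 44 mm above the block). Now the rod goes back.

Emit:
drive_tool(
  rows=[
    [0,0,0,10,0,0,0],
    [0,0,0,20,0,0,0],
    [0,0,0,30,0,0,0],
    [0,0,0,25,0,0,0],
    [0,0,0,20,0,0,0],
  ],
)

```text
time_s: 10.72
tcp_pos: [0.5655, 0.0003, 0.2644]
ee_rot: [[0.185, -0.983, 0.003], [-0.983, -0.185, 0.0], [0.0, -0.003, -1.0]]
wrist_force: [1.2, 0.4, -0.8]
gripper_width: 0.197
gripper_force: 30.0
```

Emit:
drive_tool(
  rows=[
    [0,-13.5,-26.7,3,0,0,0],
    [0,-13.5,-26.7,0,0,0,0],
    [0,-13.5,-26.7,0,0,0,0],
    [0,-13.5,-26.7,0,0,0,0],
    [0,-13.5,-26.7,0,0,0,0],
  ],
)

```text
time_s: 11.13
tcp_pos: [0.4967, -0.1341, 0.2652]
ee_rot: [[0.185, -0.983, 0.001], [-0.983, -0.185, 0.0], [-0.0, -0.001, -1.0]]
wrist_force: [-0.0, 0.4, -0.6]
gripper_width: 0.196
gripper_force: 30.0
```

Emit:
drive_tool(
  rows=[
    [0,-13.5,-26.7,0,0,0,0],
    [0,-13.5,-26.7,0,0,0,0],
    [0,-13.5,-26.7,0,0,0,0],
    [0,-13.5,-26.7,0,0,0,0],
    [0,-13,-26.2,0,0,0,0],
  ],
)

```text
time_s: 11.55
tcp_pos: [0.4296, -0.2673, 0.2652]
ee_rot: [[0.185, -0.983, 0.001], [-0.983, -0.185, 0.0], [0.0, -0.001, -1.0]]
wrist_force: [0.9, 0.3, -0.0]
gripper_width: 0.196
gripper_force: 30.0
```

Emit:
drive_tool(
  rows=[
    [0,0,0,-20,0,0,0],
    [0,0,0,-20,0,0,0],
    [0,0,0,-10,0,0,0],
    [0,0,0,0,0,0,0],
    [0,0,0,0,0,0,0],
  ],
)

```text
time_s: 11.97
tcp_pos: [0.4307, -0.2662, 0.2149]
ee_rot: [[0.186, -0.983, -0.001], [-0.983, -0.186, -0.0], [0.0, 0.001, -1.0]]
wrist_force: [0.3, -0.7, -0.0]
gripper_width: 0.194
gripper_force: 30.0
```

Emit:
drive_tool(
  rows=[
    [0,0,0,0,0,0,0],
    [0,0,0,0,0,0,0],
  ],
)

```text
time_s: 12.13
tcp_pos: [0.4314, -0.2662, 0.216]
ee_rot: [[0.186, -0.983, 0.002], [-0.983, -0.186, -0.001], [0.001, -0.002, -1.0]]
wrist_force: [-0.0, 0.4, -0.3]
gripper_width: 0.199
gripper_force: 30.0
```

```bash
python3 - <<'E'
from h import *
p=cap("wrist");save(p,"w4.png");s=p["state"];print(s["tcp_pos"],s["wrist_force"]);w=cloud(p)
near=(abs(w[...,0]-.4305)<.06)&(abs(w[...,1]+.266)<.06)
def rc(m): 
    q=w[m];print(len(q),q.mean(0)*1000 if len(q) else 0, cv2.minAreaRect(q[:,:2].astype(np.float32)*1000) if len(q) else 0)
rc(near&(w[...,2]>.056)&(w[...,2]<.064))
n2=np.hypot(w[...,0]-s["tcp_pos"][0],w[...,1]-s["tcp_pos"][1])<.02
rc(n2&(w[...,2]>.09)&(w[...,2]<.13)); rc(n2&(w[...,2]>.13)&(w[...,2]<.17))
E
```

```text
[ 0.43140672 -0.26618662  0.21598723] [-0.0222124   0.42373176 -0.34516752]
5392 [ 430.95717375 -269.62070481   59.74152102] ((430.5149230957031, -266.41107177734375), (70.19314575195312, 70.71261596679688), 16.320772171020508)
163 [ 432.81732222 -270.17995535  114.52624141] ((432.9033508300781, -268.9779357910156), (9.7761869430542, 4.988841533660889), 15.051274299621582)
309 [ 432.80315451 -270.19614586  151.5655932 ] ((432.8625183105469, -268.9016418457031), (10.027339935302734, 5.52497673034668), 16.28804588317871)
```

View pics/w4.png

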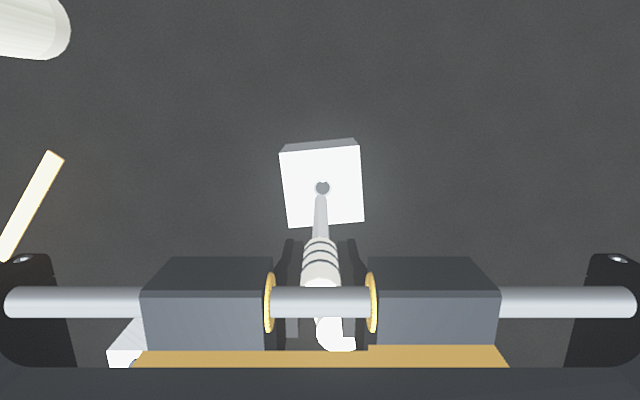

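The stand's hole at (322,187) lies directly under the rod, so I'm lowering.

Emit:
drive_tool(
  rows=[
    [0,-0.5,-0.3,-10,0,0,0],
    [0,0,0,-10,0,0,0],
    [0,0,0,-5,0,0,0],
    [0,0,0,0,0,0,0],
    [0,0,0,0,0,0,0],
  ],
)

```text
time_s: 12.6
tcp_pos: [0.4297, -0.2665, 0.1891]
ee_rot: [[0.185, -0.983, -0.002], [-0.983, -0.185, 0.0], [-0.001, 0.002, -1.0]]
wrist_force: [0.8, 0.5, -0.4]
gripper_width: 0.201
gripper_force: 30.0
```

Emit:
drive_tool(
  rows=[
    [0,0,0,-4,0,0,0],
    [0,0,0,-4,0,0,0],
    [0,0,0,-4,0,0,0],
    [0,0,0,-4,0,0,0],
    [0,0,0,-4,0,0,0],
  ],
)

```text
time_s: 13.02
tcp_pos: [0.4299, -0.2665, 0.1693]
ee_rot: [[0.185, -0.983, -0.0], [-0.983, -0.185, 0.0], [-0.0, 0.0, -1.0]]
wrist_force: [-0.2, 0.5, -0.6]
gripper_width: 0.195
gripper_force: 30.0
```

In the hole with no force. Continuing down to TCP z≈132, then letting go.

Emit:
drive_tool(
  rows=[
    [0,0,0,-8,0,0,0],
    [0,0,0,-8,0,0,0],
    [0,0,0,-8,0,0,0],
    [0,0,0,-6,0,0,0],
    [0,0,0,-4,0,0,0],
  ],
)

```text
time_s: 13.43
tcp_pos: [0.4295, -0.2663, 0.1345]
ee_rot: [[0.185, -0.983, -0.002], [-0.983, -0.185, 0.001], [-0.001, 0.002, -1.0]]
wrist_force: [0.6, -0.3, -0.9]
gripper_width: 0.202
gripper_force: 30.0
```

Emit:
drive_tool(
  rows=[
    [0,0,0,-2,0,0,0],
    [0,0,0,-1,0,0,0],
    [0,0,0,0,0,0,0],
    [0,0,0,0,0,0,0],
  ],
)

```text
time_s: 13.77
tcp_pos: [0.4302, -0.2666, 0.133]
ee_rot: [[0.185, -0.983, 0.001], [-0.983, -0.185, -0.0], [0.0, -0.001, -1.0]]
wrist_force: [0.2, -0.0, -0.1]
gripper_width: 0.198
gripper_force: 30.0
```

Emit:
drive_tool(
  rows=[
    [0,0,0,-1,0,0,0],
    [0,0,0,-1,0,0,0],
    [0,0,0,0,0,0,0],
    [60,0,0,0,0,0,0],
    [60,0,0,0,0,0,0],
  ],
)

```text
time_s: 14.18
tcp_pos: [0.4301, -0.2666, 0.1309]
ee_rot: [[0.185, -0.983, 0.0], [-0.983, -0.185, -0.0], [0.0, -0.0, -1.0]]
wrist_force: [0.5, 0.4, 0.0]
gripper_width: 0.277
gripper_force: 0.0
```

Emit:
drive_tool(
  rows=[
    [60,0,0,0,0,0,0],
    [60,0,0,0,0,0,0],
    [60,0,0,0,0,0,0],
    [60,0,0,0,0,0,0],
    [60,0,0,0,0,0,0],
  ],
)

```text
time_s: 14.6
tcp_pos: [0.43, -0.2665, 0.1308]
ee_rot: [[0.185, -0.983, 0.0], [-0.983, -0.185, -0.0], [0.0, -0.0, -1.0]]
wrist_force: [0.1, 0.1, 0.5]
gripper_width: 0.578
gripper_force: 0.0
```

Emit:
drive_tool(
  rows=[
    [60,0,0,15,0,0,0],
    [60,0,0,25,0,0,0],
    [60,0,0,35,0,0,0],
    [60,0,0,35,0,0,0],
    [60,0,0,0,0,0,0],
  ],
)

```text
time_s: 15.02
tcp_pos: [0.4336, -0.2683, 0.2483]
ee_rot: [[0.186, -0.982, 0.013], [-0.982, -0.187, -0.006], [0.009, -0.012, -1.0]]
wrist_force: [0.6, -0.8, 0.2]
gripper_width: 0.597
gripper_force: 0.0
```

```bash
python3 - <<'E'
from h import *
p=cap("wrist");s=p["state"];print(s["tcp_pos"],s["wrist_force"],s["gripper_width"]);w=cloud(p)
n=np.hypot(w[...,0]-.4305,w[...,1]+.266)<.03
q=w[n&(w[...,2]>.142)&(w[...,2]<.165)];print(len(q),q.mean(0)*1000)
print(cv2.minEnclosingCircle(q[:,:2].astype(np.float32)*1000))
E
```

```text
[ 0.4336184  -0.2683084   0.24831439] [ 0.56081995 -0.76854295  0.23486802] 0.5967690276082117
466 [ 430.838048   -267.9035471   149.12598345]
((430.66162109375, -266.9560546875), 8.933812141418457)
```

Rod is back (top at 149 mm, tip ~10 mm). Moving to the 82 post (top at z≈92) at (500, 295), turning the gripper to close across the rack.

Emit:
drive_tool(
  rows=[
    [80,4.4,35.1,0,0,0,0.076],
    [80,4.4,35.1,0,0,0,0.076],
    [80,4.4,35.1,0,0,0,0.076],
    [80,4.4,35.1,0,0,0,0.076],
    [80,4.4,35.1,0,0,0,0.076],
  ],
)

```text
time_s: 15.48
tcp_pos: [0.4513, -0.0895, 0.2399]
ee_rot: [[0.539, -0.842, -0.001], [-0.842, -0.539, 0.0], [-0.001, 0.001, -1.0]]
wrist_force: [-0.8, 0.3, -0.5]
gripper_width: 0.786
gripper_force: 0.0
```

Emit:
drive_tool(
  rows=[
    [80,4.4,35.1,0,0,0,0.076],
    [80,4.4,35.1,0,0,0,0.076],
    [80,4.4,35.1,0,0,0,0.076],
    [80,4.4,35.1,0,0,0,0.076],
    [80,4.4,35.1,0,0,0,0.076],
  ],
)

```text
time_s: 15.9
tcp_pos: [0.4733, 0.0861, 0.2399]
ee_rot: [[0.813, -0.582, -0.001], [-0.582, -0.813, -0.0], [-0.001, 0.001, -1.0]]
wrist_force: [0.6, -0.3, 0.2]
gripper_width: 0.8
gripper_force: 0.0
```

Emit:
drive_tool(
  rows=[
    [80,4.4,35.1,0,0,0,0.076],
    [80,4.4,35.1,0,0,0,0.076],
    [80,4.4,35.1,0,0,0,0.076],
    [80,4.4,35.1,0,0,0,0.076],
    [80,4.4,35.1,0,0,0,0.076],
  ],
)

```text
time_s: 16.32
tcp_pos: [0.4954, 0.2615, 0.2396]
ee_rot: [[0.971, -0.238, -0.002], [-0.238, -0.971, -0.001], [-0.001, 0.001, -1.0]]
wrist_force: [1.2, 0.1, -0.1]
gripper_width: 0.799
gripper_force: 0.0
```

Emit:
drive_tool(
  rows=[
    [80,4,35,0,0,0,0.075],
    [80,0,0,0,0,0,0],
    [80,0,0,0,0,0,0],
    [80,0,0,0,0,0,0],
    [80,0,0,0,0,0,0],
  ],
)

```text
time_s: 16.73
tcp_pos: [0.4996, 0.2938, 0.2403]
ee_rot: [[0.985, -0.17, -0.001], [-0.17, -0.985, -0.001], [-0.001, 0.001, -1.0]]
wrist_force: [-0.0, -0.1, -0.1]
gripper_width: 0.799
gripper_force: 0.0
```

```bash
python3 - <<'E'
from h import *
p=cap("wrist");save(p,"w5.png");s=p["state"];print(s["tcp_pos"],s["ee_rot"]);w=cloud(p)
for x,y,t in ((.406,.312,.102),(.4535,.303,.082),(.5003,.295,.092),(.5475,.287,.112)):
    q=w[(np.hypot(w[...,0]-x,w[...,1]-y)<.02)&(w[...,2]>t-.004)&(w[...,2]<t+.004)]
    if len(q)>5: print(len(q),q.mean(0)*1000,cv2.minEnclosingCircle(q[:,:2].astype(np.float32)*1000))
E
```

```text
[0.49963739 0.29383233 0.24029407] [[ 9.85397289e-01 -1.70268006e-01 -9.94217499e-04]
 [-1.70268877e-01 -9.85397257e-01 -8.69491798e-04]
 [-8.31652562e-04  1.02607916e-03 -9.99999128e-01]]
225 [453.16021713 304.05443579  81.56475021] ((452.721435546875, 303.95635986328125), 8.141573905944824)
255 [500.20725705 296.0210609   91.63797586] ((500.0130615234375, 296.3458557128906), 8.04721736907959)
322 [547.3639197  287.88128664 111.67743018] ((547.2596435546875, 287.97705078125), 7.821742057800293)
```

View pics/w5.png

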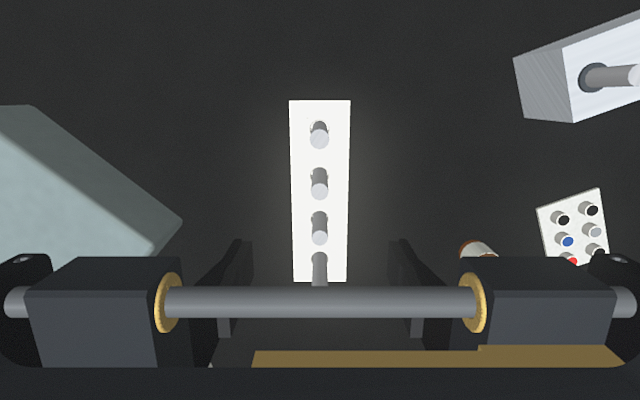

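The wrist view shows the rack with tops at (320,135), (320,188), (320,232) and (320,265). The second is the 82 post, at (500.2, 296). Descending to grip it 12 mm below its top.

Emit:
drive_tool(
  rows=[
    [80,0.6,2,-25,0,0,0],
    [80,0,0,-35,0,0,0],
    [80,0,0,-35,0,0,0],
    [80,0,0,-30,0,0,0],
    [80,0,0,-20,0,0,0],
  ],
)

```text
time_s: 17.2
tcp_pos: [0.4993, 0.2946, 0.0931]
ee_rot: [[0.985, -0.171, -0.003], [-0.171, -0.985, -0.002], [-0.003, 0.003, -1.0]]
wrist_force: [0.5, 0.2, 0.1]
gripper_width: 0.801
gripper_force: 0.0
```

Emit:
drive_tool(
  rows=[
    [40,0,0,-10,0,0,0],
    [40,0,0,-5,0,0,0],
    [30,0,0,0,0,0,0],
    [30,0,0,0,0,0,0],
    [30,0,0,0,0,0,0],
  ],
)

```text
time_s: 17.62
tcp_pos: [0.5015, 0.2976, 0.0825]
ee_rot: [[0.986, -0.169, 0.003], [-0.169, -0.986, 0.002], [0.002, -0.003, -1.0]]
wrist_force: [-0.4, -0.8, -0.3]
gripper_width: 0.507
gripper_force: 0.0
```

Emit:
drive_tool(
  rows=[
    [0,0,0,0,0,0,0],
    [0,0,0,0,0,0,0],
    [0,0,0,0,0,0,0],
    [0,0,0,0,0,0,0],
    [0,0,0,0,0,0,0],
  ],
)

```text
time_s: 18.03
tcp_pos: [0.5005, 0.2968, 0.081]
ee_rot: [[0.986, -0.169, -0.0], [-0.169, -0.986, -0.001], [-0.0, 0.001, -1.0]]
wrist_force: [0.0, -0.7, 0.3]
gripper_width: 0.178
gripper_force: 29.8
```

Emit:
drive_tool(
  rows=[
    [0,0,0,0,0,0,0],
    [0,0,0,0,0,0,0],
    [0,0,0,0,0,0,0],
    [0,0,0,0,0,0,0],
    [0,0,0,0,0,0,0],
  ],
)

```text
time_s: 18.45
tcp_pos: [0.5006, 0.2968, 0.081]
ee_rot: [[0.986, -0.169, 0.0], [-0.169, -0.986, -0.0], [0.0, 0.0, -1.0]]
wrist_force: [-0.6, -2.9, 3.2]
gripper_width: 0.175
gripper_force: 29.8
```

Emit:
drive_tool(
  rows=[
    [0,0,0,10,0,0,0],
    [0,0,0,20,0,0,0],
    [0,0,0,30,0,0,0],
    [0,0,0,35,0,0,0],
    [0,0,0,30,0,0,0],
  ],
)

```text
time_s: 18.87
tcp_pos: [0.5007, 0.2974, 0.2079]
ee_rot: [[0.986, -0.169, 0.001], [-0.169, -0.986, 0.001], [0.001, -0.001, -1.0]]
wrist_force: [0.8, 0.7, -1.1]
gripper_width: 0.173
gripper_force: 29.8
```

Emit:
drive_tool(
  rows=[
    [0,0,0,15,0,0,0],
    [0,0,0,0,0,0,0],
    [0,5.4,-24.7,0,0,0,-0.101],
    [0,5.4,-24.7,0,0,0,-0.101],
    [0,5.4,-24.7,0,0,0,-0.101],
  ],
)

```text
time_s: 19.28
tcp_pos: [0.5161, 0.2223, 0.2195]
ee_rot: [[0.888, -0.459, -0.002], [-0.459, -0.888, -0.0], [-0.002, 0.001, -1.0]]
wrist_force: [0.4, -0.7, -0.4]
gripper_width: 0.173
gripper_force: 29.8
```

Emit:
drive_tool(
  rows=[
    [0,5.4,-24.7,0,0,0,-0.101],
    [0,5.4,-24.7,0,0,0,-0.101],
    [0,5.4,-24.7,0,0,0,-0.101],
    [0,5.4,-24.7,0,0,0,-0.101],
    [0,5.4,-24.7,0,0,0,-0.101],
  ],
)

```text
time_s: 19.7
tcp_pos: [0.5433, 0.0983, 0.2195]
ee_rot: [[0.555, -0.832, -0.002], [-0.832, -0.555, 0.0], [-0.001, 0.002, -1.0]]
wrist_force: [0.4, 0.3, 0.1]
gripper_width: 0.174
gripper_force: 29.8
```

Emit:
drive_tool(
  rows=[
    [0,5.4,-24.7,0,0,0,-0.101],
    [0,5.4,-24.7,0,0,0,-0.101],
    [0,5.4,-24.7,0,0,0,-0.101],
    [0,5.4,-24.7,0,0,0,-0.101],
    [0,0,0,0,0,0,0],
  ],
)

```text
time_s: 20.12
tcp_pos: [0.5652, -0.0025, 0.2192]
ee_rot: [[0.181, -0.984, -0.002], [-0.984, -0.181, -0.0], [0.0, 0.002, -1.0]]
wrist_force: [0.1, 0.6, -1.2]
gripper_width: 0.173
gripper_force: 29.8
```

Emit:
drive_tool(
  rows=[
    [0,0,0,0,0,0,0],
    [0,0,0,0,0,0,0],
    [0,0,0,0,0,0,0],
    [0,0,0,0,0,0,0],
    [0,0,0,0,0,0,0],
  ],
)

```text
time_s: 20.53
tcp_pos: [0.5653, 0.0015, 0.2207]
ee_rot: [[0.189, -0.982, -0.0], [-0.982, -0.189, 0.0], [-0.0, -0.0, -1.0]]
wrist_force: [0.0, 0.2, -1.1]
gripper_width: 0.178
gripper_force: 29.8
```

```bash
python3 - <<'E'
from h import *
p=cap("wrist");save(p,"w6.png");s=p["state"];print(np.array(s["tcp_pos"])*1000,s["gripper_width"]);w=cloud(p)
t=s["tcp_pos"]
def fit(w,name):
    n=np.hypot(w[...,0]-t[0],w[...,1]-t[1])<.02
    q=w[n&(w[...,2]>.125)&(w[...,2]<t[2]-.022)]
    print(name,len(q),q[:,2].min() if len(q) else 0)
    for a in np.arange(.12,.2,.012):
        r=q[(q[:,2]>=a)&(q[:,2]<a+.012)]
        if len(r)>4: print(round(a,3),len(r),cv2.minAreaRect(r[:,:2].astype(np.float32)*1000))
fit(w,"wrist")
fit(cloud(cap("scene")),"scene")
E
```

```text
[565.27322734   1.49246816 220.70327735] 0.17788549942424262
wrist 779 0.1501444170673249
0.144 65 ((565.8721923828125, -0.9926466941833496), (15.768779754638672, 7.728755950927734), 16.96335792541504)
0.156 158 ((565.263427734375, -1.0179662704467773), (15.62457275390625, 7.959046363830566), 9.47584056854248)
0.168 190 ((565.6470336914062, -0.8231234550476074), (16.015308380126953, 8.193252563476562), 10.905619621276855)
0.18 220 ((566.2615356445312, -1.2217912673950195), (15.726906776428223, 7.811302661895752), 14.959653854370117)
0.192 146 ((566.73828125, -1.3202033042907715), (15.553318977355957, 7.04867696762085), 17.374305725097656)
scene 97 0.14993437033857104
0.144 15 ((569.2339477539062, 3.942577362060547), (5.487565994262695, 14.083015441894531), 19.559728622436523)
0.156 33 ((568.93701171875, 3.6341848373413086), (5.368136405944824, 14.389241218566895), 15.396634101867676)
0.168 31 ((569.0009155273438, 2.610565185546875), (6.966120719909668, 15.144052505493164), 3.149953603744507)
0.18 18 ((570.546875, 2.65559720993042), (15.284235000610352, 6.461786270141602), 86.96307373046875)
```

View pics/w6.png

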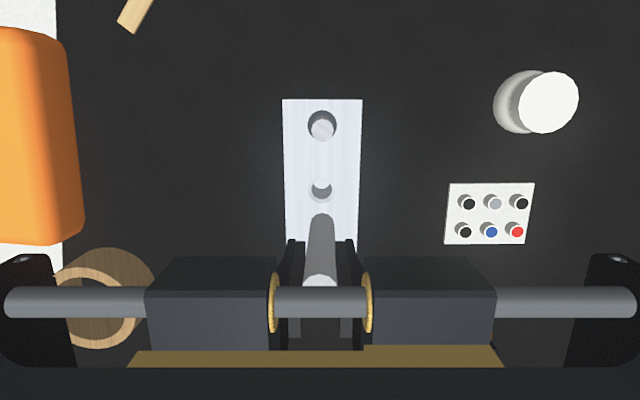

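The post is held with its foot at z≈150, about 2 mm to +y of the socket at (320,190). Correcting that and coming to just above the mouth.

Emit:
drive_tool(
  rows=[
    [0,0,-1.8,-8,0,0,0],
    [0,0,0,-15,0,0,0],
    [0,0,0,-15,0,0,0],
    [0,0,0,-12,0,0,0],
    [0,0,0,-7,0,0,0],
  ],
)

```text
time_s: 21.05
tcp_pos: [0.5643, -0.0013, 0.1617]
ee_rot: [[0.188, -0.982, -0.003], [-0.982, -0.188, -0.0], [-0.0, 0.003, -1.0]]
wrist_force: [0.5, 1.0, -0.6]
gripper_width: 0.173
gripper_force: 29.8
```

Emit:
drive_tool(
  rows=[
    [0,0,0,-3,0,0,0],
    [0,0,0,0,0,0,0],
    [0,0,0,0,0,0,0],
    [0,0,0,0,0,0,0],
    [0,0,0,0,0,0,0],
  ],
)

```text
time_s: 21.47
tcp_pos: [0.5659, -0.0011, 0.1616]
ee_rot: [[0.188, -0.982, 0.002], [-0.982, -0.188, 0.0], [-0.0, -0.002, -1.0]]
wrist_force: [0.2, -0.4, -0.6]
gripper_width: 0.171
gripper_force: 29.8
```

```bash
python3 - <<'E'
from h import *
from scipy.optimize import least_squares
for c in ("wrist","scene"):
    p=cap(c);s=p["state"];w=cloud(p);t=s["tcp_pos"];print(np.array(t)*1000)
    n=np.hypot(w[...,0]-t[0],w[...,1]-t[1])<.02
    for a,b in ((.092,.112),(.112,.136)):
        q=w[n&(w[...,2]>a)&(w[...,2]<b)]*1000
        if len(q)<10: continue
        f=least_squares(lambda c:np.hypot(q[:,0]-c[0],q[:,1]-c[1])-8,[t[0]*1000,t[1]*1000],loss="soft_l1")
        print(c,a,len(q),f.x,q[:,2].min())
E
```

```text
[565.86362269  -1.10699263 161.56245298]
wrist 0.092 264 [565.26172915   0.75718993] 92.18548706586506
wrist 0.112 433 [565.62481215   0.84711854] 112.00630044095303
[565.78695166  -1.13350851 161.49218134]
scene 0.092 41 [ 5.63545893e+02 -2.32190980e-02] 92.57730842050755
scene 0.112 14 [563.91197718  -1.03935231] 112.23796062591416
```

Emit:
drive_tool(
  rows=[
    [0,0,-0.4,-4,0,0,0],
    [0,0,0,-4,0,0,0],
    [0,0,0,-3,0,0,0],
    [0,0,0,-2,0,0,0],
    [0,0,0,-2,0,0,0],
  ],
)

```text
time_s: 21.98
tcp_pos: [0.5652, -0.0017, 0.1452]
ee_rot: [[0.188, -0.982, -0.001], [-0.982, -0.188, -0.0], [0.0, 0.001, -1.0]]
wrist_force: [-0.4, -0.3, -0.4]
gripper_width: 0.169
gripper_force: 29.8
```

Emit:
drive_tool(
  rows=[
    [0,0,0,-1,0,0,0],
    [0,0,0,-1,0,0,0],
    [0,0,0,-1,0,0,0],
  ],
)

```text
time_s: 22.23
tcp_pos: [0.5655, -0.0016, 0.1427]
ee_rot: [[0.188, -0.982, 0.0], [-0.982, -0.188, -0.0], [0.0, -0.0, -1.0]]
wrist_force: [-0.3, 0.9, -0.4]
gripper_width: 0.176
gripper_force: 29.8
```

Emit:
drive_tool(
  rows=[
    [0,0,0,-1.5,0,0,0],
    [0,0,0,-1.5,0,0,0],
    [0,0,0,-1.5,0,0,0],
    [0,0,0,-1.5,0,0,0],
  ],
)

```text
time_s: 22.57
tcp_pos: [0.5654, -0.0016, 0.1366]
ee_rot: [[0.188, -0.982, 0.0], [-0.982, -0.188, 0.0], [-0.0, -0.0, -1.0]]
wrist_force: [-0.1, -0.8, -0.4]
gripper_width: 0.175
gripper_force: 29.8
```

Emit:
drive_tool(
  rows=[
    [0,0,0,-3,0,0,0],
    [0,0,0,-3,0,0,0],
    [0,0,0,-3,0,0,0],
    [0,0,0,-3,0,0,0],
    [0,0,0,-3,0,0,0],
  ],
)

```text
time_s: 22.98
tcp_pos: [0.5653, -0.0016, 0.1213]
ee_rot: [[0.188, -0.982, -0.0], [-0.982, -0.188, -0.0], [0.0, 0.0, -1.0]]
wrist_force: [-0.2, 0.5, -0.4]
gripper_width: 0.176
gripper_force: 29.8
```

Emit:
drive_tool(
  rows=[
    [0,0,0,-2,0,0,0],
    [0,0,0,-2,0,0,0],
    [0,0,0,-2,0,0,0],
    [0,0,0,-1,0,0,0],
    [0,0,0,-1,0,0,0],
  ],
)

```text
time_s: 23.4
tcp_pos: [0.5654, -0.0016, 0.1136]
ee_rot: [[0.188, -0.982, -0.0], [-0.982, -0.188, -0.0], [0.0, 0.0, -1.0]]
wrist_force: [0.1, 0.2, -1.0]
gripper_width: 0.173
gripper_force: 29.8
```

Expected contact at TCP z≈109.3.

Emit:
drive_tool(
  rows=[
    [0,0,0,-1,0,0,0],
    [0,0,0,-1,0,0,0],
    [0,0,0,-1,0,0,0],
  ],
)

```text
time_s: 23.65
tcp_pos: [0.5655, -0.0016, 0.1108]
ee_rot: [[0.188, -0.982, 0.0], [-0.982, -0.188, 0.0], [0.0, -0.0, -1.0]]
wrist_force: [-1.0, 0.0, -0.9]
gripper_width: 0.174
gripper_force: 29.8
```

Emit:
drive_tool(
  rows=[
    [0,0,0,-0.6,0,0,0],
    [0,0,0,-0.6,0,0,0],
    [0,0,0,-0.4,0,0,0],
  ],
)

```text
time_s: 23.9
tcp_pos: [0.5655, -0.0016, 0.1094]
ee_rot: [[0.188, -0.982, 0.0], [-0.982, -0.188, -0.0], [0.0, -0.0, -1.0]]
wrist_force: [-0.7, 0.6, 2.4]
gripper_width: 0.173
gripper_force: 29.8
```

Seated lightly (2.4 N). I'll release and back up.

Emit:
drive_tool(
  rows=[
    [50,0,0,0,0,0,0],
    [50,0,0,0,0,0,0],
    [50,0,0,0,0,0,0],
    [50,0,0,0,0,0,0],
    [50,0,0,0,0,0,0],
  ],
)

```text
time_s: 24.32
tcp_pos: [0.5654, -0.0016, 0.1092]
ee_rot: [[0.188, -0.982, 0.0], [-0.982, -0.188, 0.0], [-0.0, -0.0, -1.0]]
wrist_force: [-0.1, 0.2, -0.4]
gripper_width: 0.456
gripper_force: 0.0
```

Emit:
drive_tool(
  rows=[
    [50,0,0,0,0,0,0],
    [50,0,0,10,0,0,0],
    [50,0,0,20,0,0,0],
    [50,0,0,30,0,0,0],
    [50,0,0,35,0,0,0],
  ],
)

```text
time_s: 24.73
tcp_pos: [0.5643, -0.0019, 0.2044]
ee_rot: [[0.188, -0.982, -0.004], [-0.982, -0.188, -0.001], [0.0, 0.004, -1.0]]
wrist_force: [1.3, -0.5, -0.5]
gripper_width: 0.496
gripper_force: 0.0
```

Emit:
drive_tool(
  rows=[
    [50,-5,20,30,0,0,0],
    [50,-5,25,20,0,0,0],
    [50,-5,25,0,0,0,0],
    [50,0,0,0,0,0,0],
    [50,0,0,0,0,0,0],
  ],
)

```text
time_s: 25.15
tcp_pos: [0.5501, 0.0693, 0.2551]
ee_rot: [[0.19, -0.982, 0.001], [-0.982, -0.19, 0.001], [-0.0, -0.001, -1.0]]
wrist_force: [-0.6, -0.5, 0.1]
gripper_width: 0.5
gripper_force: 0.0
```

Emit:
drive_tool(
  rows=[
    [50,0,0,0,0,0,0],
    [50,0,0,0,0,0,0],
    [50,0,0,0,0,0,0],
  ],
)

```text
time_s: 25.4
tcp_pos: [0.5503, 0.0675, 0.2536]
ee_rot: [[0.187, -0.982, -0.001], [-0.982, -0.187, -0.001], [0.0, 0.001, -1.0]]
wrist_force: [0.1, 0.1, 0.0]
gripper_width: 0.498
gripper_force: 0.0
```

```bash
python3 - <<'E'
from h import *
p=cap("wrist");save(p,"w7.png");w=cloud(p)
q=w[(np.hypot(w[...,0]-.5652,w[...,1])<.015)&(w[...,2]>.105)&(w[...,2]<.13)]*1000
print(len(q),np.median(q[:,2]),cv2.minEnclosingCircle(q[:,:2].astype(np.float32)))
p=cap("top");w=cloud(p);save(p,"top7.png")
for n,x,y,t in (("92",.406,.312,.102),("72",.4535,.303,.082),("102",.5475,.287,.112),("rod",.4305,-.266,.15)):
    q=w[(np.hypot(w[...,0]-x,w[...,1]-y)<.02)&(w[...,2]>t-.006)&(w[...,2]<t+.006)]
    print(n,len(q),q.mean(0)*1000 if len(q) else 0)
E
```

```text
333 119.98717420426483 ((564.4422607421875, 0.0648663341999054), 7.865584373474121)
92 0 0
72 0 0
102 0 0
rod 47 [ 431.05525094 -265.11351916  150.00948769]
```

View pics/w7.png

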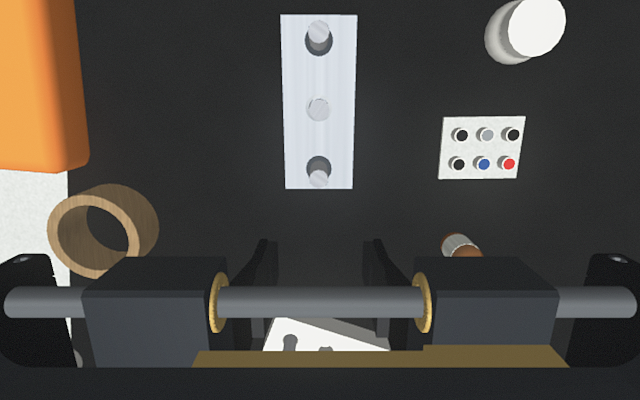

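The view shows the post upright in the middle socket at (318,108), its top level with the fixed posts (z≈120). I'll check the remaining rack posts from the scene camera and hand in.

```bash
python3 - <<'E'
from h import *
p=cap("scene");w=cloud(p);ok=0
for n,x,y,t in (("92",.406,.312,.102),("72",.4535,.303,.082),("102",.5475,.287,.112)):
    q=w[(np.hypot(w[...,0]-x,w[...,1]-y)<.02)&(w[...,2]>t-.006)&(w[...,2]<t+.006)]
    print(n,len(q),q.mean(0)*1000 if len(q) else 0); ok+=len(q)>20
if ok==3: print(finish_job())
E
```

```text
92 51 [406.65849049 311.34038275 101.19547552]
72 51 [454.32617984 303.3711894   81.07887982]
102 55 [548.38054226 287.01538541 111.42108317]
the job is handed in; nothing more can be done
None
```

The job is handed in, though no verdict came back: the socket measured about 37.7 mm deep, so the 82 mm post is seated in it with its top about 44 mm above the block; the rod is back in its stand and the other three posts are still upright in the rack.

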